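# Check a buffer block's height with the bridge gauge

## Robot

A 7-joint arm with a two-finger parallel gripper is mounted at the origin on the work surface. World frame = base frame: x ahead of the robot, y to its left, z up, the work surface at z = 0. Lengths are in m, angles in rad, forces in N, time in s.
With the tool pointing down it reaches from about 0.425 to 0.925 m from the base axis. Payload 6.8 kg.
Tool frame: the origin (TCP) lies on the mounting face of the last link; the fingertips stand 173 mm ahead of it and the grasp point (between the pads) lies 155 mm ahead of it (grip_point_offset is the distance from the TCP to the grasp point, in m); x points along the fingers, z is the direction in which the jaws open and shut, and the axes are right-handed (so a half turn about x gives the same grasp; the last joint's range is limited). The gripper opens to 85 mm and grips with 20 to 120 N. Pads are 22 mm wide; open, the fingers measure 114 mm over their backs; the gripper's body (76 mm by 85 mm) begins 54 mm behind the grasp point. The pads swing forward as they close: fully open they stand 13 mm farther back than shut.
Start: joints at [-1.432, 0.477, 0.022, 1.555, -0.011, 1.109, -0.083], TCP at [0.165, 0.655, 0.405] pointing down, gripper open.
Joint ranges: [-2.96, 2.96], [-0.34, 2.1], [-1.41, 1.46], [0.24, 2.44], [-1.37, 4.51], [0.17, 1.92], [-2.96, 2.96]. Speed limits (rad/s): [2.39, 2.39, 3.14, 3.14, 3.14, 3.14, 3.14].

## Interface

Orientations are given as a rotation vector (axis times angle).
In Python, from bench import * gives the robot as it stands. The module is installed in compiled form; this text tells all that it offers.
- The arm moves only by the tool servo_tool, never from a script. Its argument "motion" is a list of rows, each a list of 5 numbers: the shift along the tool's x, y, z in m, then the turn about the tool's x in degrees, then the gripper command: -1 is fully open, 1 is shut, values between are in proportion. In form: [[dx, dy, dz, turn, fingers], ...]. A call has 1 to 8 rows; each row is the pose to reach, as a shift and turn from the pose measured when the call began, along the tool's axes at that moment; what a row does not reach only later rows make up. A row lasts 1/10 s, in which the tool goes at most 50 mm and 8.59 degrees, less where a joint would pass 70% of its speed; a pose out of reach is approached as far as the arm can. A call with a gripper value outside its range is refused whole. The fingers move at their own pace and stop on an object; "force" is the grip in N (left out, the last holds). Time passes only in rows, so rows that repeat a pose let the fingers close. It gives the time, the measured TCP pose, the force and the opening at its end, in the units of the state.
- get_obs(): the state, without advancing time (a new reading comes with each control period).
- grab_frame(name): name is "side" or "top"; returns the picture (384x512x3 uint8, red, green, blue); there is no depth.
- camera_params(name): a dict with "mtx" (3x3 intrinsics, pixels), "D" ([k1, k2, p1, p2, k3] as OpenCV has them; the pictures are not rectified), "world_to_cam" (4x4, takes a point from world to camera coordinates). Camera axes: x right, y down, z forward; pixel columns grow to the right and rows downward; lengths in m; the calibration is good to about 2 mm. A picture is of the moment at which its call begins. camera_params takes no time and is no camera call.
- hand_in(): hands the job in, once; it reports no verdict.
The state is a dict: "clock": time; "joints": joint angles; "qvel": joint speeds; "tau": joint torques, N m; "tcp_pos": TCP position; "orientation": TCP orientation; "contact_force": force on the tool from outside, world axes, zero at the start; "moment": the same for the moment, N m; "grip_width": finger opening in m.
Only numpy, scipy, OpenCV 4.12 (cv2) and the standard library are available. Lean on these libraries where they do the work, as an engineer would, in place of code of your own. Each camera call takes 0.05 s, during which the arm holds its last target. There are 200 camera calls.

## Task

Check how high the buffer block is: lay it flat in the middle of the steel plate and let go of it. Then take the bridge gauge from its sloping stand and lower it gently, upright, across the middle of the block, until both its legs stand flat on the plate either side of the block and its sprung foot rests on top, and leave it standing there. Do not shove the block about with the gauge, and leave everything else where it is.

Things in the scene. Friction and masses are not known exactly. Their poses are not given: they have to be found in the camera images.
- block_mid (a point): centre of the buffer block, a loose light foam block, 95 long (its x) by 36 wide (its y) by 24 mm high (its z), pale with thin grey faces above and below; it starts lying flat on the black sill, to the left or right of the plate. Either way round is the same block. About 40 g
- plate: flat steel plate fixed on the sill, 180 (its x) by 150 (its y) by 8 mm thick; origin at the centre of its underside, so its top is 8 mm above the origin; z up
- gauge: loose metal bridge gauge, about 280 g: two legs (44 along its x, 10 thick in y, 50 mm high, at y = -32 and +32 mm: 54 mm clear between), a cross bar on them (24 by 74 mm, z 50 to 62) and a rectangular handle on the bar (26 in x, 20 in y, z 62 to 108). Origin midway between the legs' undersides, z up the handle. Starts in the stand, z tilted 32 degrees from upright, top away from the robot
- gauge_grip (a point): point on the axis of the gauge's handle, 88 mm along the gauge's z from its origin, where to pinch it across the 20 mm (its y faces); same axes as the gauge
- foot (a joint): travel (m) of the gauge's sprung foot, an 18 mm disc on a rod in the gauge's middle: 0 when fully down (its underside 12 mm above the plane of the legs' undersides), growing as it is lifted, up to 0.03. Soft spring (0.3 N at 0, 0.6 N at 0.012). With the legs on the plate it reads the part's height less 12 mm: 0.012 on this block
- stand: grey sloping stand of the gauge on a small wooden box, fixed, 125 by 104 mm, 100 mm high in all, on the other side of the plate from the block; origin under its centre, z up, -x to the robot. A ledge and a board lean 32 degrees: the gauge's legs stand on the ledge and lie on the board, between low cheeks (22 mm above the ledge); its handle sticks out above the board. The gauge comes out straight up or along its axis
- bottle_a: bystander: small polish bottle, 26 mm across, 62 mm high, between plate and left side; origin at its underside
- bottle_b: bystander: small polish bottle, 30 mm across, 66 mm high, between plate and right side; origin at its underside
- finger_rest: bystander: silicone finger rest, 50 by 110 by 28 mm high, beyond the plate; origin at its underside
- clip_stand: bystander: steel spring clip on a round foot of 56 mm, 112 mm high, holding a nail tip, beyond the plate; origin at its underside
- dish: bystander: small white bowl, 70 mm across, 28 mm high, beyond the plate; origin at its underside
- nail_file: bystander: flat nail file, 18 by 150 by 5 mm, lying beyond on the left; origin at its underside

How it is judged:
On the way, in this order (a step that is already met when the one before it is completed fails the run):
1. the buffer block lies flat in the middle of the plate, let go, the gauge still in its stand (horizontal distance between block_mid and plate below 0.03 m and z of block_mid in the frame of plate between 0.017 and 0.023 m and angle between the z axis of block_mid and the z axis of plate, either way round below 0.06 rad and contact force between the fingers and block below 0.05 N and distance of gauge from where it was at the start of the episode below 0.02 m), for 0.2 s.
2. the gauge is lifted out of its stand (distance of gauge from where it was at the start of the episode above 0.08 m and contact force between the fingers and gauge above 1 N), for 0.2 s.
At the end, for the whole second after the job is handed in: Block flat on the plate, centres within 30 mm; gauge upright (0.05 rad), legs on the plate (2.5 mm), astride the block: centre within 10 mm across and 30 mm along the block, square within 0.35 rad; foot reads 12 mm within 1.8 mm; at rest, released (horizontal distance between block_mid and plate below 0.03 m and z of block_mid in the frame of plate between 0.017 and 0.023 m and angle between the z axis of block_mid and the z axis of plate, either way round below 0.06 rad and z of gauge in the frame of plate between 0.0055 and 0.0105 m and angle between gauge's own z axis and vertical below 0.05 rad and x of gauge in the frame of block_mid between -0.03 and 0.03 m and y of gauge in the frame of block_mid between -0.01 and 0.01 m and angle between the y axis of gauge and the y axis of block_mid, either way round below 0.35 rad and value of joint foot between 0.0102 and 0.0138 m and linear speed of each of gauge, block below 0.01 m/s); the robot touches nothing.
It fails at once if the gauge is set down hard on the plate (over 60 N, or dropped onto it at over 0.25 m/s) (contact force between gauge and plate above 60 N or (contact force between gauge and plate above 0.5 N and linear speed of gauge above 0.25 m/s)).
It fails at once if the gauge is pressed hard on the block (over 15 N) (contact force between gauge and block above 15 N).
It fails at once if the gauge shoves the block more than 30 mm from the middle of the plate (contact force between gauge and block above 0.1 N and horizontal distance between block_mid and plate above 0.03 m).
It fails at once if a bystander is moved more than 25 mm or knocked over (distance of any of bottle_a, bottle_b, finger_rest, clip_stand, dish, nail_file from where it was at the start of the episode above 0.025 m or angle between any of bottle_a, bottle_b, finger_rest, clip_stand, dish, nail_file's own z axis and vertical above 0.5 rad).
It also fails if it takes over 53 s, if anything falls off the work surface, if the arm or the gripper's body presses on something with over 40 N, if the wrist force passes 120 N, or if a joint passes its speed limit or range.

## Working session

There is one attempt and no reset: what is moved stays moved. The work goes in short steps, Python scripts to look and compute and a tool call to move; the robot and the scene stay as the last step left them, time stands still between calls to the robot, and variables do not carry over. Pictures are saved under pics/ and viewed, about 8 in all and at most 12, crops included, and the job is handed in when it is done.

Besides the shell and the picture viewer there is one more tool, called after ">>>" as name(argument=value, ...) on one line, values as JSON. servo_tool: Moves the arm, as the interface text tells. Its arguments: {"type":"object","properties":{"motion":{"type":"array","items":{"type":"array","items":{"type":"number"}}},"force":{"type":"number"}},"required":["motion"]}

```bash
mkdir -p pics
cat > h.py <<'E'
from bench import *
import numpy as np, cv2
from scipy.spatial.transform import Rotation as R
def snap(n,f):
    im=grab_frame(n); cv2.imwrite('pics/'+f,im[:,:,::-1]); return im
def ray(n,uv):
    c=camera_params(n); T=np.array(c['world_to_cam']); K=np.array(c['mtx'])
    p=cv2.undistortPoints(np.array(uv,float).reshape(-1,1,2),K,np.array(c['D'],float))[:,0]
    d=np.c_[p,np.ones(len(p))]@T[:3,:3]; o=-T[:3,:3].T@T[:3,3]
    return o,d
def onz(n,uv,z):
    o,d=ray(n,uv); return o+d*((z-o[2])/d[:,2])[:,None]
def proj(n,X):
    c=camera_params(n); T=np.array(c['world_to_cam'])
    return cv2.projectPoints(np.array(X,float).reshape(-1,3),cv2.Rodrigues(T[:3,:3])[0],T[:3,3],np.array(c['mtx']),np.array(c['D'],float))[0][:,0]
E
python3 - <<'E'
from h import *
np.set_printoptions(precision=4,suppress=True)
o=get_obs(); print(o)
print(R.from_rotvec(o['orientation']).as_matrix())
a=snap('top','t0.png'); b=snap('side','s0.png')
for n in('top','side'):
    c=camera_params(n);T=np.array(c['world_to_cam']); print(n,-T[:3,:3].T@T[:3,3],T[2,:3],np.array(c['mtx'])[0,0])
E
```

```text
{'clock': 0.0, 'joints': array([-1.4321,  0.4778,  0.0223,  1.5565, -0.0115,  1.1093, -0.0831]), 'qvel': array([-0.0015,  0.0004,  0.0006,  0.0006, -0.0006,  0.    , -0.0008]), 'tau': array([  0.0019, -59.6445,   1.6082, -28.1185,   0.0123,   0.0094,
         0.    ]), 'tcp_pos': array([0.1648, 0.6543, 0.4037]), 'orientation': array([-1.0268,  1.3173,  1.0247]), 'contact_force': array([0.2923, 0.9402, 0.0286]), 'moment': array([0.0286, 0.0327, 0.0032]), 'grip_width': 0.08526324851992799}
[[-0.0003 -0.9697  0.2443]
 [-0.0018  0.2443  0.9697]
 [-1.     -0.0001 -0.0019]]
top [ 0.4493 -0.0162  1.2769] [ 0.1134  0.0008 -0.9935] 489.2309570390921
side [0.5119 0.7276 0.597 ] [ 0.0955 -0.8341 -0.5433] 425.38854744572757
```

View pics/t0.png

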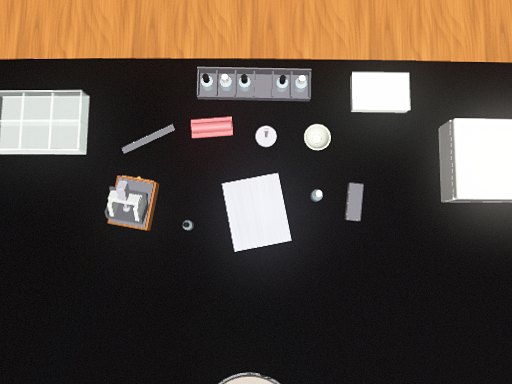

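View pics/s0.png

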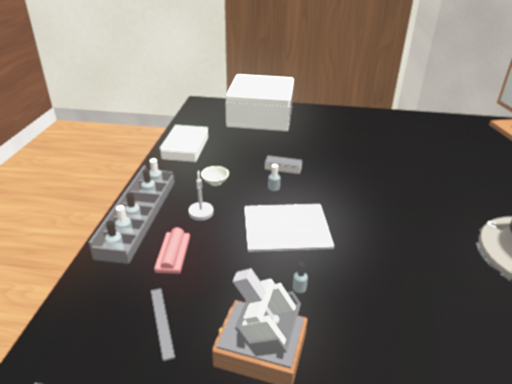

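The top view shows the plate at about (256,212), the block at (355,202) on the right, the stand and gauge at (132,203) on the left, and the bottles at (187,225) and (316,195). The side view shows the gauge at (265,310) and the block at (284,164). The arm is out of both views.

Run:
```python
from h import *
np.set_printoptions(precision=4,suppress=True)
t=cv2.imread('pics/t0.png'); s=cv2.imread('pics/s0.png')
def comp(im,n,lo,hi,seed,z):
    g=im.max(2); m=((g>=lo)&(g<=hi)).astype(np.uint8)
    k,l,st,ce=cv2.connectedComponentsWithStats(m)
    ys,xs=np.nonzero(l==l[seed[1],seed[0]])
    c=max(cv2.findContours((l==l[seed[1],seed[0]]).astype(np.uint8),cv2.RETR_EXTERNAL,cv2.CHAIN_APPROX_NONE)[0],key=len)[:,0]
    P=onz(n,c,z)[:,:2]
    r=cv2.minAreaRect((P*1000).astype(np.float32)); print(n,seed,len(xs),r)
comp(t,'top',60,255,(256,212),.008); comp(s,'side',100,255,(288,226),.008)
comp(t,'top',60,255,(355,202),.024); comp(s,'side',60,255,(284,160),.024)
for n,im,(x0,y0,x1,y1),f in(('top',t,(95,165,205,245),7),('side',s,(205,260,320,380),5)):
    pass
a=cv2.resize(t[165:245,95:205],None,fx=5,fy=5,interpolation=2); b=cv2.resize(s[260:384,205:325],None,fx=400/124,fy=400/124,interpolation=2)
h=np.zeros((400,a.shape[1]+b.shape[1],3),np.uint8); h[:,:a.shape[1]]=a; h[:,a.shape[1]:]=b
h=cv2.resize(h,None,fx=.8,fy=.8) if h.shape[1]>1000 else h
h=cv2.resize(h,(800,int(h.shape[0]*800/h.shape[1])));cv2.imwrite('pics/c0.png',h);print(h.shape,a.shape,b.shape)
```

```text
top (256, 212) 4131 ((530.8031005859375, -14.785469055175781), (182.9875946044922, 152.54690551757812), 11.19130802154541)
side (288, 226) 3996 ((530.1235961914062, -13.459495544433594), (185.71685791015625, 167.2738494873047), 11.25619888305664)
top (355, 202) 613 ((557.536376953125, -267.1211853027344), (41.75177001953125, 99.24946594238281), 84.0854721069336)
side (284, 160) 123891 ((468.8582763671875, -1212.529052734375), (3908.94970703125, 3059.903076171875), 13.592578887939453)
(341, 800, 3) (400, 550, 3) (400, 387, 3)
```

View pics/c0.png

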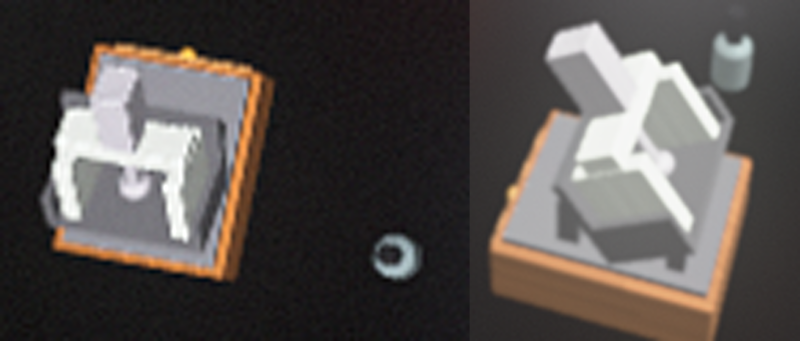

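```bash
cat >> h.py <<'E'
def go(x,y,z,yaw):
    "shift to bring grasp point (155 mm ahead) to x,y,z with jaw direction at yaw deg"
    o=get_obs(); M=R.from_rotvec(o['orientation']).as_matrix(); p=np.array(o['tcp_pos'])
    d=M.T@(np.array([x,y,z+.155])-p); a=np.degrees(np.arctan2(M[1,2],M[0,2]))
    t=(a-yaw+90)%180-90
    print('t',round(o['clock'],2),'grasp',(p+.155*M[:,0]).round(4),'jaw',round(a,1),'w',round(o['grip_width'],4),'F',np.round(o['contact_force'],1),'->',d.round(4),'turn',round(t,1))
E
python3 - <<'E'
from h import *
go(.5,.3,.2,84); go(.558,-.2695,.12,84)
t=cv2.imread('pics/t0.png'); s=cv2.imread('pics/s0.png')
a=cv2.resize(t[176:226,103:147],(390,443),interpolation=2); b=cv2.resize(s[264:356,220:300],(390,449),interpolation=2)
h=np.zeros((450,780,3),np.uint8); h[:443,:390]=a; h[:449,390:]=b; cv2.imwrite('pics/c1.png',h)
E
```

```text
t 0.1 grasp [0.1648 0.654  0.2488] jaw 75.9 w 0.0851 F [-0.3  0.2 -0.3] -> [ 0.0493 -0.4115 -0.2616] turn -8.1
t 0.1 grasp [0.1648 0.654  0.2488] jaw 75.9 w 0.0851 F [-0.3  0.2 -0.3] -> [ 0.1303 -0.6069 -0.7995] turn -8.1
```

View pics/c1.png

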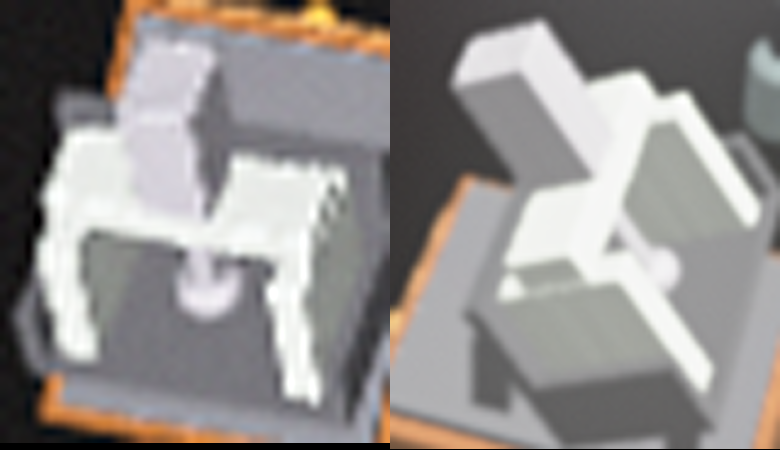

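Run:
```python
from h import *
np.set_printoptions(precision=4,suppress=True)
T=np.array([(120,103),(197,118),(138,38),(217,47),(140,205),(208,215)],float); S=np.array([(533,55),(545,20),(452,80),(462,45)],float)
T=np.array([103,176])+(T+.5)/8.864-.5; S=np.array([220,264])+(S-[390,0]+.5)/4.875-.5
o1,d1=ray('top',T); o2,d2=ray('side',S)
P=[]
for a,b in zip(d1,d2):
    a=a/np.linalg.norm(a);b=b/np.linalg.norm(b)
    k=np.linalg.lstsq(np.c_[a,-b],o2-o1,rcond=None)[0]; p,q=o1+k[0]*a,o2+k[1]*b; P.append((p+q)/2); print((p+q)/2,np.linalg.norm(p-q))
P=np.array(P); c=P.mean(0); yv=P[0]+P[2]-P[1]-P[3]; print('c',c,'yaw y',np.degrees(np.arctan2(yv[1],yv[0])),np.linalg.norm(yv)/2)
xv=(P[2]+P[3]-P[0]-P[1])/2; print('x',xv,np.linalg.norm(xv))
```

```text
[0.5714 0.3057 0.1682] 0.004047419617310006
[0.5694 0.2868 0.1637] 0.001661585310783448
[0.5926 0.3058 0.1545] 0.0008201281622621588
[0.5921 0.2863 0.1492] 0.0028767956503461625
c [0.5814 0.2962 0.1589] yaw y 86.15513677042057 0.01987587031452808
x [ 0.0219 -0.0002 -0.0141] 0.026066115003239784
```

>>> servo_tool(motion=[[0.0,-0.41,-0.26,-8,-1],[0.0,-0.41,-0.26,-8,-1],[0.0,-0.41,-0.26,-8,-1],[0.0,-0.41,-0.26,-8,-1],[0.0,-0.41,-0.26,-8,-1],[0.0,-0.41,-0.26,-8,-1],[0.0,-0.5,-0.45,-8,-1],[0.05,-0.58,-0.7,-8,-1]], force=30)

```text
clock: 0.9
tcp_pos: [0.409, 0.3423, 0.4004]
orientation: [-1.13, 1.259, 1.128]
contact_force: [0.8, -0.2, 0.4]
grip_width: 0.0857
```

Run:
```python
from h import *
go(.558,-.2695,.1,84)
# stand yaw from box top rim edges, z~0.04 guess
U=np.array([(100,43),(270,72),(55,243),(220,275)],float); U=np.array([95,165])+(U+.5)/4.27-.5
for z in (.03,.05):
    Q=onz('top',U,z)[:,:2]; v=Q[[0,2]]-Q[[1,3]]; print(Q.round(4),np.degrees(np.arctan2(v[:,1],v[:,0])),np.linalg.norm(v,axis=1))
```

```text
t 0.9 grasp [0.4091 0.3421 0.2454] jaw 83.8 w 0.0857 F [ 0.8 -0.2  0.4] -> [ 0.1462 -0.2142 -0.5919] turn -0.2
[[0.6215 0.3422]
 [0.6045 0.2382]
 [0.5003 0.3648]
 [0.4822 0.2646]] [80.74019159 79.74740945] [0.10546193 0.10184926]
[[0.6187 0.3365]
 [0.602  0.2341]
 [0.4995 0.3587]
 [0.4816 0.2601]] [80.74019159 79.74740945] [0.10377038 0.10021566]
```

>>> servo_tool(motion=[[0.0,-0.214,-0.592,0,-1],[0.0,-0.214,-0.592,0,-1],[0.0,-0.214,-0.592,0,-1],[0.0,-0.214,-0.592,0,-1],[0.0,-0.214,-0.592,0,-1],[0.0,-0.214,-0.592,0,-1],[0.0,-0.214,-0.592,0,-1],[0.05,-0.214,-0.592,0,-1]])

```text
clock: 1.7
tcp_pos: [0.5027, -0.0458, 0.3929]
orientation: [-1.131, 1.257, 1.126]
contact_force: [0.9, -0.4, -0.2]
grip_width: 0.0855
```

>>> servo_tool(motion=[[0,0,0,0,-1]])

```text
clock: 1.8
tcp_pos: [0.5025, -0.0525, 0.3923]
orientation: [-1.125, 1.264, 1.118]
contact_force: [-0.5, 0.3, -0.1]
grip_width: 0.0853
```

Run:
```python
from h import *
go(.558,-.2695,.1,84)
```

```text
t 1.8 grasp [ 0.5028 -0.0531  0.2373] jaw 83.2 w 0.0853 F [-0.5  0.3 -0.1] -> [ 0.1382 -0.0804 -0.2084] turn -0.8
```

>>> servo_tool(motion=[[0.05,-0.08,-0.208,-1,-1],[0.13,-0.08,-0.208,-1,-1],[0.138,-0.08,-0.208,-1,-1],[0.138,-0.08,-0.208,-1,-1],[0.138,-0.08,-0.208,-1,-1],[0.138,-0.08,-0.208,-1,-1],[0.138,-0.08,-0.208,-1,-1],[0.138,-0.08,-0.208,-1,-1]])

```text
clock: 2.6
tcp_pos: [0.5576, -0.2683, 0.2548]
orientation: [-1.137, 1.256, 1.132]
contact_force: [0.2, 0.6, 0.6]
grip_width: 0.0856
```

Run:
```python
from h import *
go(.558,-.2695,.021,84)
t=snap('top','t1.png');s=snap('side','s1.png')
h=np.zeros((440,800,3),np.uint8)
h[:,:400]=cv2.resize(t[150:260,310:410],(400,440),interpolation=2); h[:400,400:]=cv2.resize(s[110:210,230:330],(400,400),interpolation=2)
cv2.imwrite('pics/c2.png',h[:,:,::-1])
```

```text
t 2.6 grasp [ 0.5578 -0.2688  0.0998] jaw 84.2 w 0.0856 F [0.2 0.6 0.6] -> [ 0.0788 -0.0004 -0.0009] turn 0.2
```

View pics/c2.png

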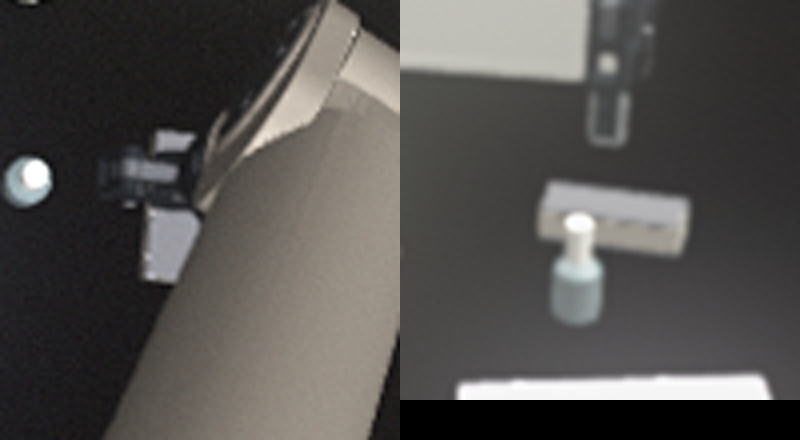

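The fingers straddle the block, which shows at about (344,200) in the top view. Bottle_b is clear of the fingers. I'm descending to grasp the block.

>>> servo_tool(motion=[[0.04,0,-0.001,0,-1],[0.078,0,-0.001,0,-1],[0.078,0,-0.001,0,-1],[0.078,0,-0.001,0,-1],[0.078,0,-0.001,0,1],[0.078,0,-0.001,0,1],[0.078,0,-0.001,0,1],[0.078,0,-0.001,0,1]], force=20)

```text
clock: 3.5
tcp_pos: [0.5588, -0.2688, 0.1792]
orientation: [-1.141, 1.253, 1.131]
contact_force: [-2.4, 1.1, 5.5]
grip_width: 0.0356
```

>>> servo_tool(motion=[[0,0,0,0,1],[0,0,0,0,1],[0,0,0,0,1]])

```text
clock: 3.8
tcp_pos: [0.5587, -0.2688, 0.1792]
orientation: [-1.141, 1.253, 1.131]
contact_force: [-0.4, -0.2, 2.7]
grip_width: 0.0355
```

Run:
```python
from h import *
go(.558,-.2695,.16,84); go(.5305,-.0145,.16,84); go(.5305,-.0145,.034,84)
```

```text
t 3.8 grasp [ 0.5595 -0.2693  0.0242] jaw 84.3 w 0.0355 F [-0.4 -0.2  2.7] -> [-1.358e-01 -1.000e-04 -1.100e-03] turn 0.3
t 3.8 grasp [ 0.5595 -0.2693  0.0242] jaw 84.3 w 0.0355 F [-0.4 -0.2  2.7] -> [-0.1368  0.0525  0.2499] turn 0.3
t 3.8 grasp [ 0.5595 -0.2693  0.0242] jaw 84.3 w 0.0355 F [-0.4 -0.2  2.7] -> [-0.0108  0.0532  0.2502] turn 0.3
```

>>> servo_tool(motion=[[-0.04,0,0,0,1],[-0.09,0,0,0,1],[-0.136,0,0,0,1],[-0.136,0.02,0.05,0,1],[-0.136,0.032,0.1,0,1],[-0.136,0.04,0.15,0,1],[-0.136,0.048,0.2,0,1],[-0.136,0.052,0.249,0,1]])

```text
clock: 4.6
tcp_pos: [0.53, -0.0193, 0.3143]
orientation: [-1.14, 1.253, 1.13]
contact_force: [1.6, -0.5, -0.2]
grip_width: 0.0358
```

>>> servo_tool(motion=[[0,0,0,0,1],[0,0,0,0,1]])

```text
clock: 4.8
tcp_pos: [0.5299, -0.0178, 0.3141]
orientation: [-1.142, 1.252, 1.134]
contact_force: [0.2, -0.5, -0.8]
grip_width: 0.0354
```

Run:
```python
from h import *
go(.5305,-.0145,.033,84)
t=snap('top','t2.png');s=snap('side','s2.png')
h=np.zeros((440,800,3),np.uint8)
h[:,:400]=cv2.resize(t[160:270,200:300],(400,440),interpolation=2); h[:400,400:]=cv2.resize(s[110:260,220:370],(400,400),interpolation=2)
cv2.imwrite('pics/c3.png',h[:,:,::-1])
```

```text
t 4.8 grasp [ 0.5305 -0.0182  0.1591] jaw 84.5 w 0.0354 F [ 0.2 -0.5 -0.8] -> [0.1261 0.0003 0.0037] turn 0.5
```

View pics/c3.png

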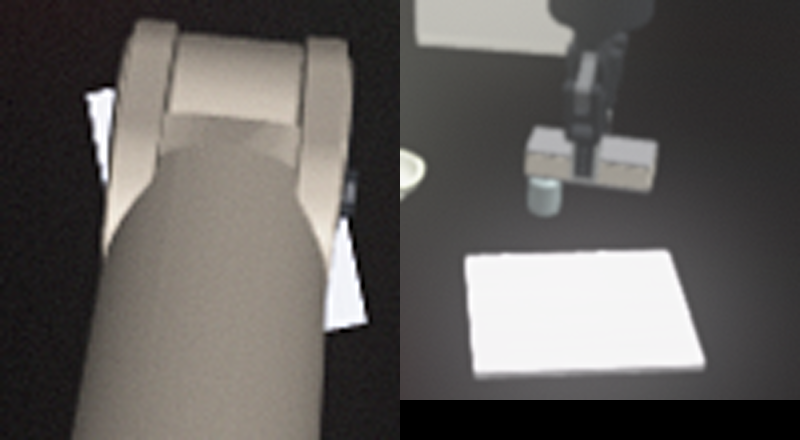

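The block is held level, with its front face from (527,150) to (657,175) in the crop. I'm lowering it onto the plate.

>>> servo_tool(motion=[[0.05,0,0.004,0,1],[0.095,0,0.004,0,1],[0.115,0,0.004,0,1],[0.122,0,0.004,0,1],[0.126,0,0.004,0,1],[0.126,0,0.004,0,1],[0.126,0,0.004,0,1]])

```text
clock: 5.6
tcp_pos: [0.5315, -0.0177, 0.1894]
orientation: [-1.14, 1.253, 1.127]
contact_force: [0.4, 0.7, -0.6]
grip_width: 0.0354
```

Run:
```python
from h import *
go(.5305,-.0145,.032,84)
```

```text
t 5.6 grasp [ 0.5326 -0.0183  0.0345] jaw 84.1 w 0.0354 F [ 0.4  0.7 -0.6] -> [0.0024 0.0014 0.0031] turn 0.1
```

>>> servo_tool(motion=[[0.0,0.002,0.005,0,1],[0.002,0.002,0.005,0,1],[0.003,0.002,0.005,0,1],[0.003,0.002,0.005,0,1]])

```text
clock: 6.0
tcp_pos: [0.5303, -0.012, 0.1871]
orientation: [-1.14, 1.252, 1.127]
contact_force: [-2.0, 1.0, 7.7]
grip_width: 0.0361
```

Run:
```python
from h import *
go(.5305,-.0145,.032,84)
```

```text
t 6.0 grasp [ 0.5315 -0.0125  0.0321] jaw 84.2 w 0.0361 F [-2.   1.   7.7] -> [ 0.0001 -0.0004 -0.0025] turn 0.2
```

>>> servo_tool(motion=[[0,0,0,0,-1],[0,0,0,0,-1],[0,0,0,0,-1],[0,0,0,0,-1],[0,0,0,0,-1],[-0.02,0,0,0,-1],[-0.07,0,0,0,-1],[-0.12,0,0,0,-1]])

```text
clock: 6.8
tcp_pos: [0.5289, -0.0117, 0.3077]
orientation: [-1.139, 1.255, 1.129]
contact_force: [1.6, 0.1, -0.0]
grip_width: 0.0854
```

Run:
```python
from h import *
go(.571,.298,.25,80.5)
s=snap('side','s3.png')
g=s.astype(int); c=s[180:260,230:340]
cv2.imwrite('pics/c4.png',cv2.resize(c,(770,560),interpolation=2)[:,:,::-1])
```

```text
t 6.8 grasp [ 0.5296 -0.0123  0.1527] jaw 84.2 w 0.0854 F [ 1.6  0.1 -0. ] -> [-0.0983 -0.0109  0.3121] turn 3.7
```

View pics/c4.png

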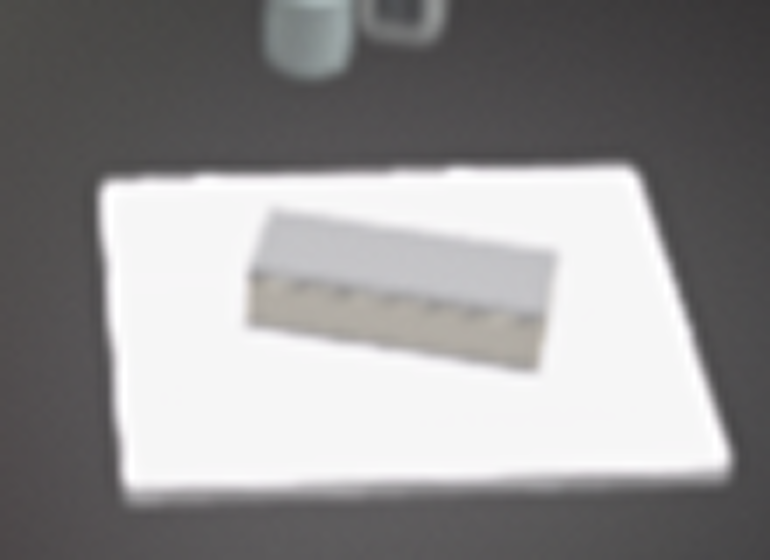

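The block lies flat on the plate. Its top-face corners in the crop are (272,210), (555,252), (545,318) and (250,272). I'm measuring it while moving toward the gauge.

Run:
```python
from h import *
U=np.array([(272,210),(555,252),(545,318),(250,272)],float); U=np.array([230,180])+(U+.5)/7-.5
P=onz('side',U,.032)[:,:2]; print(P.round(4),P.mean(0).round(4)); d=P[0]+P[3]-P[1]-P[2]; print(np.degrees(np.arctan2(d[1],d[0])),np.linalg.norm(d)/2, np.linalg.norm(P[0]-P[3]))
```

```text
[[ 5.733e-01 -3.270e-02]
 [ 4.834e-01 -2.410e-02]
 [ 4.855e-01  9.500e-03]
 [ 5.767e-01  3.000e-04]] [ 0.5297 -0.0118]
-5.604077949990499 0.09099314469854497 0.03312666329491273
```

>>> servo_tool(motion=[[-0.05,0,0.0,4,-1],[-0.098,0,0.04,4,-1],[-0.098,-0.01,0.312,4,-1],[-0.098,-0.01,0.312,4,-1],[-0.098,-0.01,0.312,4,-1],[-0.098,-0.01,0.312,4,-1],[-0.098,-0.01,0.312,4,-1],[-0.098,-0.01,0.312,4,-1]])

```text
clock: 7.65
tcp_pos: [0.5714, 0.3013, 0.4137]
orientation: [-1.091, 1.271, 1.072]
contact_force: [-0.1, -0.6, 0.8]
grip_width: 0.0856
```

>>> servo_tool(motion=[[0,0,0,0,-1],[0,0,0,0,-1]])

```text
clock: 7.85
tcp_pos: [0.571, 0.3024, 0.413]
orientation: [-1.093, 1.272, 1.074]
contact_force: [-1.2, 0.0, -0.0]
grip_width: 0.0853
```

Run:
```python
from h import *
go(.571,.298,.144,80.5)
```

```text
t 7.85 grasp [0.5734 0.3023 0.258 ] jaw 80.4 w 0.0853 F [-1.2  0.  -0. ] -> [ 0.1139  0.001  -0.0046] turn -0.1
```

>>> servo_tool(motion=[[0.05,0.001,-0.005,0,-1],[0.09,0.001,-0.005,0,-1],[0.115,0.001,-0.005,0,-1],[0.115,0.001,-0.005,0,-1],[0.115,0.001,-0.005,0,-1]])

```text
clock: 8.35
tcp_pos: [0.5716, 0.296, 0.2987]
orientation: [-1.092, 1.273, 1.072]
contact_force: [0.2, 0.5, 0.9]
grip_width: 0.0852
```

Run:
```python
from h import *
go(.571,.298,.143,80.5)
s=snap('side','s4.png'); t=snap('top','t4.png')
h=np.zeros((500,800,3),np.uint8); h[:,:400]=cv2.resize(s[234:359,210:310],(400,500),interpolation=2); h[:400,400:]=cv2.resize(t[160:240,90:170],(400,400),interpolation=2)
cv2.imwrite('pics/c5.png',h[:,:,::-1])
```

```text
t 8.35 grasp [0.5741 0.2958 0.1437] jaw 80.3 w 0.0852 F [0.2 0.5 0.9] -> [0.0007 0.0009 0.0019] turn -0.2
```

View pics/c5.png

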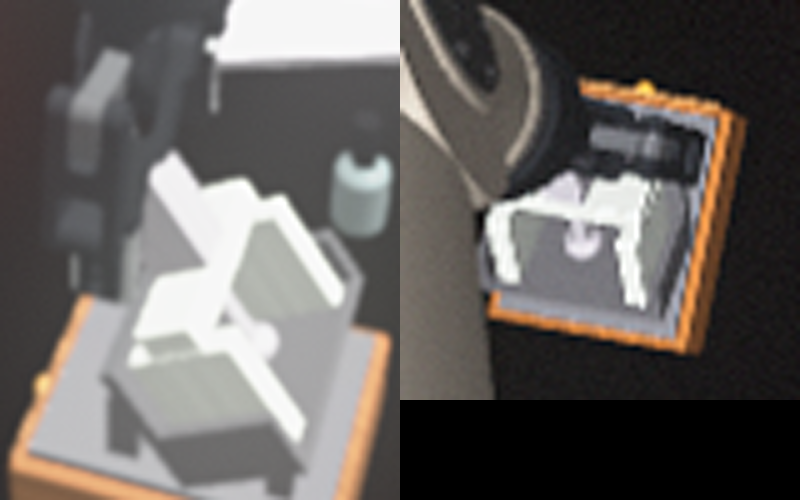

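Run:
```python
from h import *
g=np.array([.5741,.2958,.1437]); j=np.array([np.cos(np.radians(80.3)),np.sin(np.radians(80.3)),0])
X=np.array([g+j*.05-[0,0,.005],g-j*.05-[0,0,.005],[.571,.298,.142],[.5814,.2962,.1589]])
print((proj('side',X)-[210,234])*4); print((proj('top',X)-[90,160])*5+[400,0])
```

```text
[[100.16376305 305.22442439]
 [186.6852948  109.09181369]
 [153.89959404 199.74836966]
 [126.00697813 159.26295335]]
[[466.62142963 123.28376975]
 [672.91710095 160.42889714]
 [562.67716481 147.57002843]
 [557.51796717 121.27363981]]
```

Projections of the fingertips and the handle agree with the picture. I'll shift 3 mm toward the robot and close.

>>> servo_tool(motion=[[0,0.003,0.002,0,-1],[0,0.003,0.002,0,1],[0,0.003,0.002,0,1],[0,0.003,0.002,0,1],[0,0.003,0.002,0,1],[0,0.003,0.002,0,1],[0,0.003,0.002,0,1]], force=20)

```text
clock: 9.15
tcp_pos: [0.5694, 0.2994, 0.3002]
orientation: [-1.092, 1.269, 1.072]
contact_force: [-0.6, -0.4, 1.6]
grip_width: 0.02
```

Run:
```python
from h import *
go(.571,.298,.243,80.5)
```

```text
t 9.15 grasp [0.5723 0.2994 0.1452] jaw 80.4 w 0.02 F [-0.6 -0.4  1.6] -> [-0.0978 -0.0036 -0.0007] turn -0.1
```

>>> servo_tool(motion=[[-0.01,0,0,0,1],[-0.03,0,0,0,1],[-0.06,0,0,0,1],[-0.09,0,0,0,1],[-0.12,0,0,0,1],[-0.12,0,0,0,1],[-0.12,0,0,0,1],[-0.12,0,0,0,1]])

```text
clock: 9.95
tcp_pos: [0.5665, 0.2992, 0.4184]
orientation: [-1.092, 1.272, 1.073]
contact_force: [-0.6, 0.2, -3.6]
grip_width: 0.0199
```

Run:
```python
from h import *
go(.53,-.012,.25,84.3); print(get_obs()['moment'])
s=snap('side','s5.png'); t=snap('top','t5.png')
h=np.zeros((500,800,3),np.uint8); h[:,:400]=cv2.resize(s[184:334,200:320],(400,500),interpolation=2); h[:400,400:]=cv2.resize(t[160:240,90:170],(400,400),interpolation=2)
cv2.imwrite('pics/c6.png',h[:,:,::-1])
```

```text
t 9.95 grasp [0.569  0.299  0.2634] jaw 80.4 w 0.0199 F [-0.6  0.2 -3.6] -> [ 0.0132 -0.0159 -0.3129] turn -3.9
[ 0.05918791 -0.06813385  0.03351643]
```

View pics/c6.png

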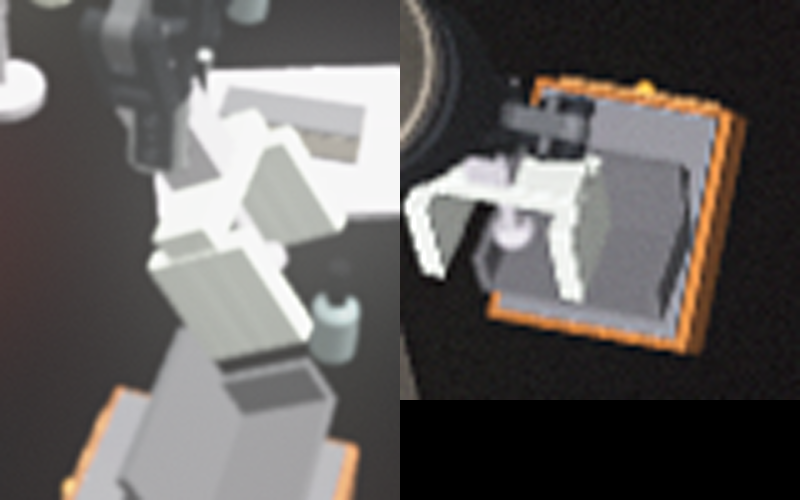

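Views so far: 9. The gauge is held but still tilted 32°, because it doesn't swing at 20 N. My plan is to rotate it in the pads by pulling its legs against the far wall of the fixed box. First I need that wall's position.

Run:
```python
from h import *
np.set_printoptions(precision=4,suppress=True)
U=np.array([(490,243),(492,290)],float); U=np.array([205,260])+(U-[469.6,0])/2.754
B=onz('side',U[1:],0); print('bottom',B)
for z in (.025,.03,.035,.04,.045,.05): print(z,onz('side',U[:1],z))
# same corner in top crop0 (far-left rim corner)
V=np.array([[95,165]])+(np.array([[98,45]])+.5)/4.27-.5
for z in (.03,.04): print(z,onz('top',V,z))
e=np.array([.9857,-.1685]);f=np.array([.1685,.9857]); print('e,f',B[0,:2]@e,B[0,:2]@f)
# nail file extent
print(onz('top',[(124,153),(174,130)],.005))
print(onz('side',[(155,290),(170,357)],.005))
```

```text
bottom [[0.6193 0.3403 0.    ]]
0.025 [[0.6221 0.3279 0.025 ]]
0.03 [[0.6211 0.3314 0.03  ]]
0.035 [[0.6202 0.3349 0.035 ]]
0.04 [[0.6192 0.3384 0.04  ]]
0.045 [[0.6183 0.3419 0.045 ]]
0.05 [[0.6173 0.3454 0.05  ]]
0.03 [[0.6202 0.3434 0.03  ]]
0.04 [[0.6189 0.3405 0.04  ]]
e,f 0.553116587500625 0.439759647476772
[[0.683  0.3359 0.005 ]
 [0.7459 0.2045 0.005 ]]
[[0.7562 0.2083 0.005 ]
 [0.6882 0.3389 0.005 ]]
```

>>> servo_tool(motion=[[0,-0.04,-0.002,0,1],[0,-0.08,-0.002,0,1],[0,-0.121,-0.002,0,1],[0,-0.121,-0.002,0,1],[0.04,-0.121,-0.002,0,1],[0.08,-0.121,-0.002,0,1],[0.12,-0.121,-0.002,0,1],[0.12,-0.121,-0.002,0,1]])

```text
clock: 10.85
tcp_pos: [0.6844, 0.2763, 0.2919]
orientation: [-1.091, 1.286, 1.079]
contact_force: [-1.4, 0.0, -4.8]
grip_width: 0.0196
```

```bash
cat >> h.py <<'E'
def ef():
    o=get_obs(); M=R.from_rotvec(o['orientation']).as_matrix(); g=np.array(o['tcp_pos'])+.155*M[:,0]
    e=np.array([.9857,-.1685]);f=np.array([.1685,.9857]); print('t',round(o['clock'],2),'e,f,z',round(g[:2]@e,4),round(g[:2]@f,4),round(g[2],4),'jaw',round(np.degrees(np.arctan2(M[1,2],M[0,2])),1),'w',round(o['grip_width'],4),'F',np.round(o['contact_force'],1),'xaxis',M[:,0].round(3))
E
python3 -c "
from h import *
ef()
s=snap('side','s7.png'); cv2.imwrite('pics/c7.png',cv2.resize(s[210:360,130:310],(720,600),interpolation=2)[:,:,::-1])"
```

```text
t 10.85 e,f,z 0.6287 0.3867 0.1369 jaw 80.4 w 0.0196 F [-1.4  0.  -4.8] xaxis [ 0.003 -0.007 -1.   ]
```

View pics/c7.png

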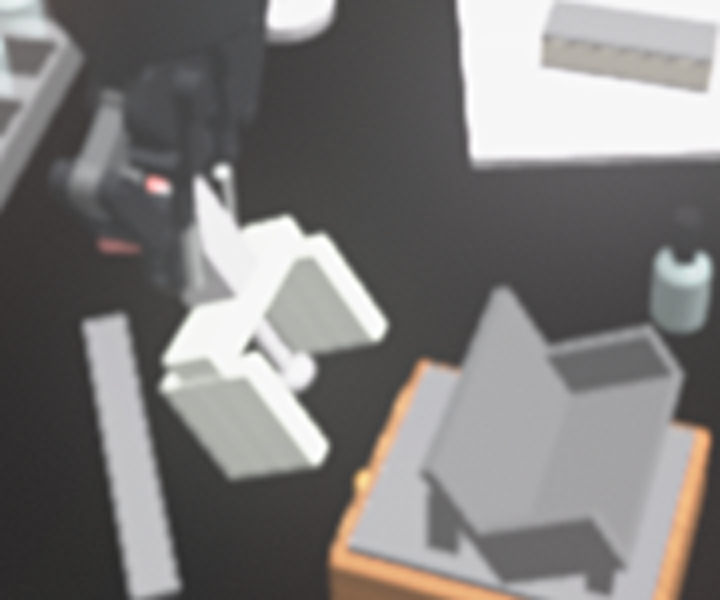

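```bash
cat >> h.py <<'E'
def onf(uv,F):
    o,d=ray('side',uv); f=np.array([.1685,.9857,0]);e=np.array([.9857,-.1685,0])
    P=o+d*((F-o@f)/(d@f))[:,None]; return np.c_[P@e,P[:,2]]
E
python3 - <<'E'
from h import *
U=np.array([(165,388),(232,480),(322,467),(236,366)],float); U=np.array([130,210])+(U+.5)/4-.5
Q=onf(U,.3865+.037); print(Q.round(4)); 
a=Q[0]-Q[1]; b=Q[2]-Q[1]; print(np.linalg.norm(a),np.linalg.norm(b),'tilt',np.degrees(np.arctan2(a[0],a[1])),np.degrees(np.arctan2(b[1],-b[0])))
ef()
E
```

```text
[[0.624  0.0911]
 [0.6    0.0472]
 [0.5615 0.0699]
 [0.5932 0.114 ]]
0.050018654594927485 0.04465302941654913 tilt 28.677373282201835 30.506000485050002
t 10.9 e,f,z 0.6309 0.3877 0.1411 jaw 80.4 w 0.0197 F [-0.1  0.1 -2.6] xaxis [ 0.008 -0.005 -1.   ]
```

>>> servo_tool(motion=[[0.02,0,0,0,1],[0.036,0,0,0,1],[0.038,0,0,0,1],[0.038,0.01,0,0,1],[0.036,0.015,0,0,1],[0.034,0.02,0,0,1],[0.032,0.025,0,0,1],[0.03,0.03,0,0,1]])

```text
clock: 11.7
tcp_pos: [0.6574, 0.2814, 0.2679]
orientation: [-1.092, 1.277, 1.074]
contact_force: [4.2, -1.1, -1.4]
grip_width: 0.02
```

```bash
python3 -c "
from h import *
ef()"
```

```text
t 11.7 e,f,z 0.6026 0.3879 0.1129 jaw 80.4 w 0.02 F [ 4.2 -1.1 -1.4] xaxis [ 0.013 -0.004 -1.   ]
```

>>> servo_tool(motion=[[0,0.004,0,0,1],[0,0.008,0,0,1],[0,0.012,0,0,1],[0,0.016,0,0,1],[0,0.019,0,0,1],[0,0.019,0,0,1]])

```text
clock: 12.3
tcp_pos: [0.6379, 0.2849, 0.2672]
orientation: [-1.092, 1.278, 1.075]
contact_force: [2.0, 0.2, -1.1]
grip_width: 0.0196
```

```bash
python3 -c "
from h import *
ef()
s=snap('side','s8.png'); cv2.imwrite('pics/c8.png',cv2.resize(s[220:345,180:330],(720,600),interpolation=2)[:,:,::-1])"
```

```text
t 12.3 e,f,z 0.5826 0.3879 0.1122 jaw 80.4 w 0.0196 F [ 2.   0.2 -1.1] xaxis [ 0.011 -0.004 -1.   ]
```

View pics/c8.png

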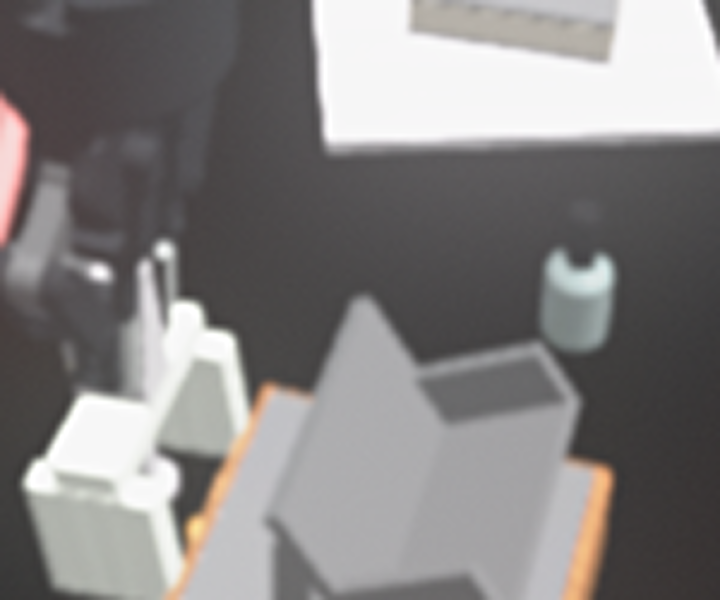

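Run:
```python
from h import *
U=np.array([(28,490),(50,585),(183,590),(155,513)],float); U=np.array([180,220])+(U+.5)/4.8-.5
Q=onf(U,.388+.037); print(Q.round(4)); a=Q[0]-Q[1]; print('tilt',np.degrees(np.arctan2(a[0],a[1])),np.linalg.norm(a)); a=Q[3]-Q[2]; print('tilt',np.degrees(np.arctan2(a[0],a[1])),np.linalg.norm(a));b=Q[0]-Q[3];print(np.degrees(np.arctan2(-b[1],b[0])),np.linalg.norm(b))
```

```text
[[0.6014 0.0671]
 [0.5972 0.0213]
 [0.5499 0.0384]
 [0.558  0.0728]]
tilt 5.14389850164006 0.04602337339877226
tilt 13.159743202760563 0.03540853784873188
7.506863497398985 0.04379349174674185
```

>>> servo_tool(motion=[[0,0.003,0,0,1],[0,0.006,0,0,1],[0,0.006,0,0,1]])

```text
clock: 12.65
tcp_pos: [0.6316, 0.2859, 0.2669]
orientation: [-1.092, 1.279, 1.076]
contact_force: [2.8, 0.4, -2.0]
grip_width: 0.0195
```

>>> servo_tool(motion=[[0,0.002,0,0,1],[0,0.002,0,0,1]])

```text
clock: 12.85
tcp_pos: [0.6294, 0.2863, 0.2669]
orientation: [-1.092, 1.279, 1.076]
contact_force: [3.3, 0.3, -1.3]
grip_width: 0.0198
```

>>> servo_tool(motion=[[0,0.002,0,0,1],[0,0.002,0,0,1]])

```text
clock: 13.05
tcp_pos: [0.6273, 0.2867, 0.2669]
orientation: [-1.092, 1.279, 1.076]
contact_force: [3.1, -0.3, -1.7]
grip_width: 0.0199
```

```bash
python3 -c "
from h import *
ef()"
```

```text
t 13.05 e,f,z 0.5716 0.3879 0.1119 jaw 80.4 w 0.0199 F [ 3.1 -0.3 -1.7] xaxis [ 0.01  -0.004 -1.   ]
```

```bash
cat > m.py <<'E'
from h import *
ef()
s=snap('side','s9.png'); g=s.min(2).astype(int)
for r in range(296,352,3):
    c=np.nonzero(g[r,165:240]>115)[0]
    print(r,(c.min()+165,c.max()+165,len(c)) if len(c) else None, g[r,178:200:2])
E
python3 m.py
```

```text
t 13.05 e,f,z 0.5716 0.3879 0.1119 jaw 80.4 w 0.0199 F [ 3.1 -0.3 -1.7] xaxis [ 0.01  -0.004 -1.   ]
296 (np.int64(199), np.int64(232), 24) [60 61 62 62 63 64 64 65 67 66 98]
299 (np.int64(200), np.int64(232), 23) [61 61 63 63 63 65 66 67 67 67 80]
302 (np.int64(200), np.int64(239), 31) [61 63 62 63 63 65 65 67 68 67 70]
305 (np.int64(198), np.int64(239), 42) [ 62  62  62  63  64  66  65  66  68  65 138]
308 (np.int64(197), np.int64(239), 43) [ 61  62  63  64  66  65  67  67  64  97 255]
311 (np.int64(165), np.int64(239), 46) [ 60  62  63  64  65  66  67  65  74 237 249]
314 (np.int64(165), np.int64(239), 44) [ 60  61  63  64  65  63  70  76 223 250 247]
317 (np.int64(165), np.int64(239), 44) [ 60  60  64  63  61  98 254 252 244 250 249]
320 (np.int64(165), np.int64(239), 50) [ 60  61  62  63  72 236 251 248 240 171 172]
323 (np.int64(165), np.int64(239), 50) [ 60  61  63  62  61 122 171 192 190 198 197]
326 (np.int64(165), np.int64(239), 51) [ 59  60  62  62  61 102 167 172 172 173 175]
329 (np.int64(165), np.int64(239), 56) [ 59  60  61  62  61  85 157 172 173 173 175]
332 (np.int64(165), np.int64(238), 54) [ 58  59  58  60  61  71 148 171 172 172 174]
335 (np.int64(165), np.int64(237), 54) [ 57  57  59  59  60  61 134 170 173 172 173]
338 (np.int64(165), np.int64(237), 53) [ 56  58  58  58  59  58 112 168 173 172 172]
341 (np.int64(165), np.int64(237), 53) [ 55  57  56  57  58  58  78 140 164 166 172]
344 (np.int64(165), np.int64(237), 45) [54 53 54 55 57 57 57 58 60 69 86]
347 (np.int64(165), np.int64(239), 36) [53 54 53 54 54 55 56 57 58 58 59]
350 (np.int64(165), np.int64(239), 35) [53 52 53 55 54 55 55 57 56 57 58]
```

Run:
```python
from h import *
r=np.array([323,326,329,332,335,338]); c=np.array([187.8,188.4,188.8,189.15,189.5,190.05])
Q=onf(np.c_[c,r],.388+.037); p=np.polyfit(Q[:,1],Q[:,0],1); print(Q.round(4),'tilt',np.degrees(np.arctan(p[0])))
V=np.array([[.5*0+.9857*.595+.1685*.425, -.1685*.595+.9857*.425, z] for z in(.03,.06)]); print(proj('side',V))
```

```text
[[0.5976 0.0655]
 [0.5971 0.0587]
 [0.597  0.0517]
 [0.597  0.0446]
 [0.5969 0.0374]
 [0.5965 0.0302]] tilt 1.371348927851954
[[190.95463797 338.32984256]
 [189.6171739  325.80902528]]
```

>>> servo_tool(motion=[[0,0.002,0,0,1],[0,0.002,0,0,1],[0,-0.004,0,0,1],[-0.02,-0.006,0,0,1],[-0.06,-0.006,0,0,1],[-0.1,-0.006,0,0,1],[-0.13,-0.006,0,0,1],[-0.13,-0.006,0,0,1]])

```text
clock: 13.9
tcp_pos: [0.6329, 0.2866, 0.4016]
orientation: [-1.091, 1.272, 1.075]
contact_force: [1.6, 0.7, -2.6]
grip_width: 0.0194
```

```bash
python3 -c "
from h import *
ef(); go(.53,-.012,.24,84.3)"
```

```text
t 13.9 e,f,z 0.5778 0.3895 0.2466 jaw 80.4 w 0.0194 F [ 1.6  0.7 -2.6] xaxis [ 0.015 -0.    -1.   ]
t 13.9 grasp [0.6351 0.2865 0.2466] jaw 80.4 w 0.0194 F [ 1.6  0.7 -2.6] -> [ 0.0052  0.0517 -0.3116] turn -3.9
```

>>> servo_tool(motion=[[0,0.003,-0.02,0,1],[0,0.01,-0.06,-1,1],[0,0.018,-0.105,-2,1],[0,0.026,-0.15,-3,1],[0,0.034,-0.195,-4,1],[0,0.042,-0.24,-4,1],[0,0.048,-0.28,-4,1],[0,0.052,-0.306,-4,1]])

```text
clock: 14.7
tcp_pos: [0.5284, -0.0096, 0.3986]
orientation: [-1.14, 1.248, 1.127]
contact_force: [-0.2, 0.5, -3.7]
grip_width: 0.0193
```

>>> servo_tool(motion=[[0,0,-0.003,0,1],[0,0,-0.003,0,1],[0,0,-0.003,0,1]])

```text
clock: 15.0
tcp_pos: [0.5282, -0.0111, 0.3978]
orientation: [-1.14, 1.248, 1.13]
contact_force: [0.2, 1.3, -3.0]
grip_width: 0.0196
```

```bash
python3 -c "
from h import *
ef(); go(.53,-.012,.12,84.3)
s=snap('side','s10.png')
P=proj('side',[[.53,-.012,.24],[.53,-.012,.15]]);print(P)
cv2.imwrite('pics/c10.png',cv2.resize(s[110:260,220:380],(640,600),interpolation=2)[:,:,::-1])"
```

```text
t 15.0 e,f,z 0.5239 0.0783 0.2428 jaw 84.3 w 0.0196 F [ 0.2  1.3 -3. ] xaxis [ 0.009 -0.    -1.   ]
t 15.0 grasp [ 0.5296 -0.0111  0.2428] jaw 84.3 w 0.0196 F [ 0.2  1.3 -3. ] -> [ 0.1228 -0.0008 -0.0008] turn 0.0
[[293.36900119 130.44049343]
 [290.51743351 170.66231448]]
```

>>> servo_tool(motion=[[0.03,0,-0.001,0,1],[0.06,0,-0.001,0,1],[0.085,0,-0.001,0,1],[0.1,0,-0.001,0,1],[0.105,0,-0.001,0,1],[0.105,0,-0.001,0,1],[0.105,0,-0.001,0,1]])

```text
clock: 15.75
tcp_pos: [0.5299, -0.0113, 0.2937]
orientation: [-1.142, 1.246, 1.13]
contact_force: [0.1, 0.1, -3.1]
grip_width: 0.0198
```

```bash
python3 -c "
from h import *
go(.53,-.012,.1,84.3)
s=snap('side','s11.png')
cv2.imwrite('pics/c11.png',cv2.resize(s[140:260,230:358],(640,600),interpolation=2)[:,:,::-1])"
```

```text
t 15.75 grasp [ 0.5315 -0.0113  0.1387] jaw 84.4 w 0.0198 F [ 0.1  0.1 -3.1] -> [ 0.0387  0.0002 -0.0007] turn 0.1
```

View pics/c11.png

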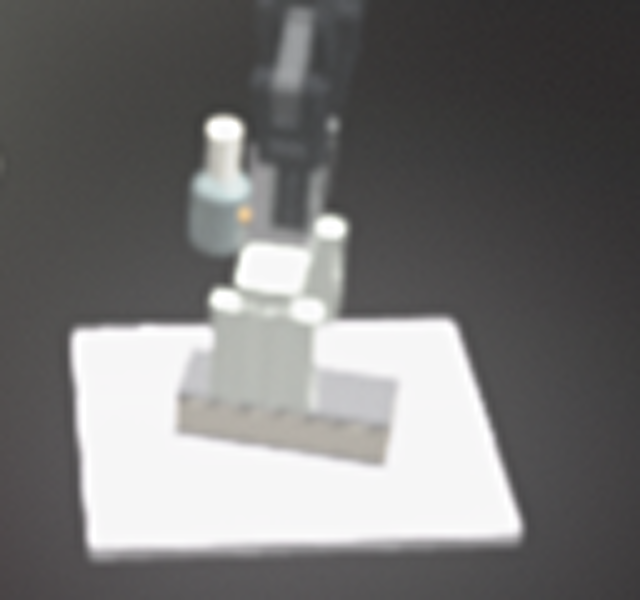

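The gauge is upright and square over the block. Its near-leg corners in the crop are (212,305), (212,400), (320,318) and (316,408). I'm checking height, tilt and offset from these.

Run:
```python
from h import *
a=np.radians(84.3); f=np.array([np.cos(a),np.sin(a),0]); e=np.array([f[1],-f[0],0])
U=np.array([(212,305),(212,400),(321,318),(317,408)],float); U=np.array([230,140])+(U+.5)/5-.5
o,d=ray('side',U); F=np.array([.5315,-.0113,0])@f+.037
P=o+d*((F-o@f)/(d@f))[:,None]; Q=np.c_[P@e,P[:,2]]; print(Q.round(4),'tool e',np.array([.5315,-.0113,0])@e,'block e',np.array([.5297,-.0118,0])@e)
for i,j in((0,1),(2,3)): v=Q[i]-Q[j]; print(np.degrees(np.arctan2(v[0],v[1])),np.linalg.norm(v))
```

```text
[[0.5572 0.0966]
 [0.5554 0.0482]
 [0.5126 0.0981]
 [0.5112 0.0525]] tool e 0.5299943486064949 block e 0.5282529084554364
2.171374443429997 0.048472001484492974
1.6688683196010459 0.04564154897290666
```

>>> servo_tool(motion=[[0.006,0,-0.001,0,1],[0.012,0,-0.001,0,1],[0.018,0,-0.001,0,1],[0.023,0,-0.001,0,1],[0.028,0,-0.001,0,1],[0.032,0,-0.001,0,1],[0.034,0,-0.001,0,1],[0.034,0,-0.001,0,1]])

```text
clock: 16.6
tcp_pos: [0.5301, -0.0125, 0.2596]
orientation: [-1.142, 1.246, 1.129]
contact_force: [-0.6, 0.2, -1.9]
grip_width: 0.0199
```

```bash
python3 -c "
from h import *
go(.53,-.012,.1,84.3)"
```

```text
t 16.6 grasp [ 0.5318 -0.0125  0.1046] jaw 84.4 w 0.0199 F [-0.6  0.2 -1.9] -> [0.0046 0.0002 0.0005] turn 0.1
```

>>> servo_tool(motion=[[0.001,0,0,0,1],[0.002,0,0,0,1],[0.002,0,0,0,1]])

```text
clock: 16.9
tcp_pos: [0.5302, -0.0125, 0.2577]
orientation: [-1.142, 1.246, 1.129]
contact_force: [-0.4, 0.2, -3.5]
grip_width: 0.0199
```

>>> servo_tool(motion=[[0.001,0,0,0,1],[0.002,0,0,0,1],[0.002,0,0,0,1]])

```text
clock: 17.2
tcp_pos: [0.5303, -0.0125, 0.2556]
orientation: [-1.142, 1.246, 1.129]
contact_force: [-0.5, -0.1, -1.8]
grip_width: 0.0199
```

>>> servo_tool(motion=[[0.001,0,0,0,1],[0.0015,0,0,0,1],[0.0015,0,0,0,1]])

```text
clock: 17.5
tcp_pos: [0.5304, -0.0126, 0.2552]
orientation: [-1.141, 1.245, 1.129]
contact_force: [-5.0, 1.8, 11.6]
grip_width: 0.0198
```

>>> servo_tool(motion=[[0.001,0,0,0,1],[0.0015,0,0,0,1],[0.0015,0,0,0,1]])

```text
clock: 17.8
tcp_pos: [0.5305, -0.0127, 0.2552]
orientation: [-1.141, 1.244, 1.13]
contact_force: [-6.3, 0.2, 14.8]
grip_width: 0.0197
```

>>> servo_tool(motion=[[-0.001,0,0,0,1],[-0.001,0,0,0,0.4],[-0.001,0,0,0,0.2],[-0.001,0,0,0,-0.2],[-0.001,0,0,0,-1],[-0.001,0,0,0,-1],[-0.001,0,0,0,-1]])

```text
clock: 18.5
tcp_pos: [0.5306, -0.0128, 0.2562]
orientation: [-1.141, 1.244, 1.129]
contact_force: [0.6, 0.7, 0.2]
grip_width: 0.0854
```

```bash
python3 -c "
from h import *
go(.53,-.012,.25,84.3)"
```

```text
t 18.5 grasp [ 0.5323 -0.0125  0.1012] jaw 84.4 w 0.0854 F [0.6 0.7 0.2] -> [-0.1488 -0.001   0.0011] turn 0.1
```

Released with no residual force. I'm raising straight up and then checking.

>>> servo_tool(motion=[[-0.02,0,0,0,-1],[-0.06,0,0,0,-1],[-0.1,0,0,0,-1],[-0.15,0,0,0,-1],[-0.19,0,0,0,-1],[-0.19,0,-0.05,0,-1],[-0.19,0,-0.1,0,-1],[-0.19,0,-0.15,0,-1]])

```text
clock: 19.3
tcp_pos: [0.5133, -0.1636, 0.4464]
orientation: [-1.142, 1.242, 1.13]
contact_force: [0.8, -0.7, 0.0]
grip_width: 0.0853
```

>>> servo_tool(motion=[[0,0,-0.05,0,-1],[0,0,-0.1,0,-1],[0,0,-0.15,0,-1],[0,0,-0.2,0,-1],[0,0,-0.2,0,-1],[0,0,-0.2,0,-1]])

```text
clock: 19.9
tcp_pos: [0.4932, -0.3643, 0.4455]
orientation: [-1.139, 1.245, 1.128]
contact_force: [1.0, 1.2, -0.4]
grip_width: 0.0851
```

Run:
```python
from h import *
ef()
s=snap('side','s12.png'); t=snap('top','t12.png')
h=np.zeros((600,800,3),np.uint8); h[:,:480]=cv2.resize(s[150:250,250:330],(480,600),interpolation=2); h[:400,480:]=cv2.resize(t[165:265,216:296],(320,400),interpolation=2)
cv2.imwrite('pics/c12.png',h[:,:,::-1])
```

```text
t 19.9 e,f,z 0.5493 -0.2754 0.2905 jaw 84.3 w 0.0851 F [ 1.   1.2 -0.4] xaxis [ 0.012  0.001 -1.   ]
```

The viewing limit is reached, so I'm making the last check numerically, comparing the projected corners of a correctly standing gauge with the image.

Run:
```python
from h import *
np.set_printoptions(precision=4,suppress=True)
s=cv2.imread('pics/s12.png'); a=np.radians(84.3); f=np.array([np.cos(a),np.sin(a),0]); e=np.array([f[1],-f[0],0])
c0=np.array([.531,-.0122,0]); F=c0@f+.037
c=proj('side',[c0+.037*f+[0,0,.033]])[0]; print('leg centre px',c,s[int(c[1]),int(c[0])])
g=s.min(2).astype(int); ref=s[int(c[1]),int(c[0])].astype(int)
m=(np.abs(s.astype(int)-ref).max(2)<30).astype(np.uint8)
k,l,st,ce=cv2.connectedComponentsWithStats(m,connectivity=4); i=l[int(c[1]),int(c[0])]; print(st[i])
cn=max(cv2.findContours((l==i).astype(np.uint8),0,1)[0],key=len)
q=cv2.approxPolyDP(cn,3,True)[:,0]; print(q.tolist())
def pl(U):
    o,d=ray('side',U); P=o+d*((F-o@f)/(d@f))[:,None]; return np.c_[P@e,P[:,2]]
print(pl(q)); print('expected px', proj('side',[c0+.037*f+x*e+[0,0,z] for x in(.022,-.022) for z in(.008,.058)]))
# left/right edges row by row
L=[];Rr=[]
for r in range(st[i][1]+4,st[i][1]+st[i][3]-3):
    x=np.nonzero(l[r]==i)[0]; L.append((x.min()-.5,r)); Rr.append((x.max()+.5,r))
for E in(L,Rr):
    Q=pl(E); p=np.polyfit(Q[:,1],Q[:,0],1); print('e',np.median(Q[:,0]),'tilt deg',np.degrees(np.arctan(p[0])),len(E))
# top view: handle end at z .116
t=cv2.imread('pics/t12.png'); print('top handle px',proj('top',[c0+[0,0,.116]]))
```

```text
leg centre px [283.8499 226.9186] [182 187 185]
[265 181  44  55 995]
[[279, 181], [277, 204], [290, 204], [294, 218], [283, 218], [286, 214], [280, 213], [279, 217], [272, 217], [269, 211], [265, 226], [287, 235], [291, 230], [306, 232], [308, 216], [294, 213], [297, 201], [290, 201], [290, 194], [294, 197], [292, 187], [280, 187]]
[[0.5452 0.1454]
 [0.5468 0.0894]
 [0.5202 0.0941]
 [0.5098 0.0604]
 [0.5326 0.0561]
 [0.5269 0.0675]
 [0.5395 0.0678]
 [0.5411 0.0571]
 [0.5558 0.0543]
 [0.5627 0.0686]
 [0.57   0.0275]
 [0.5217 0.0126]
 [0.514  0.0278]
 [0.4824 0.0288]
 [0.4817 0.0709]
 [0.5107 0.0732]
 [0.5066 0.104 ]
 [0.5207 0.1015]
 [0.5217 0.1184]
 [0.5133 0.1126]
 [0.5188 0.1356]
 [0.5426 0.1317]]
expected px [[273.1367 234.4375]
 [274.0656 215.885 ]
 [293.4208 237.7109]
 [294.9895 219.098 ]]
e 0.5482770650653015 tilt deg -13.644299821506527 48
e 0.5090297560475339 tilt deg 26.540159649951157 48
top handle px [[254.7517 208.3931]]
```

Run:
```python
from h import *
s=cv2.imread('pics/s12.png').astype(int)
print('cols',list(range(266,302)))
for r in range(212,246,2): print(r,' '.join('%3d'%v for v in s[r,266:302,0]),'|',' '.join('%+d'%v for v in (s[r,266:302:3,1]-s[r,266:302:3,2])))
```

```text
cols [266, 267, 268, 269, 270, 271, 272, 273, 274, 275, 276, 277, 278, 279, 280, 281, 282, 283, 284, 285, 286, 287, 288, 289, 290, 291, 292, 293, 294, 295, 296, 297, 298, 299, 300, 301]
212 244 226 206 197 199 217 234 238 236 226 217 222 230 235 241 246 250 251 250 250 250 249 242 215 194 191 190 189 193 219 242 247 247 247 247 247 | -1 +0 +2 +2 +2 +1 +0 +0 +1 +2 -1 +0
214 234 213 200 199 207 238 251 250 250 251 237 202 185 183 182 180 180 179 180 186 205 226 233 229 224 218 211 203 200 203 211 217 220 221 225 229 | -1 +0 +0 +0 +3 +2 +3 +2 +1 +1 -1 -1
216 216 202 201 201 201 207 220 228 231 228 218 219 219 211 201 195 195 203 213 214 223 247 250 249 249 250 245 221 205 200 201 200 201 200 200 200 | +0 +0 +3 +2 +2 +3 +1 +0 +0 +2 +0 +1
218 182 181 186 190 191 186 180 178 178 179 180 183 183 182 182 185 189 195 202 197 200 219 234 243 249 249 237 215 203 201 202 201 202 202 202 202 | -1 +0 +1 +2 +3 +2 +4 +3 +0 +1 -1 +0
220 161 162 170 176 175 173 177 180 181 180 181 183 183 184 184 182 182 181 183 182 182 181 181 183 185 196 208 208 203 202 202 203 201 201 202 202 | -4 -4 +2 +3 +3 +2 +2
[... 1547 characters left out ...]
 246 246 246 246 246 246 246 247 247 247 247 247 247 247 246 246 246 246 246 246 246 246 246 246 246 246 | +0 +0 +0 +0 +0 +0 +0 +0 +0 +0 +0 +0
240 246 246 246 246 246 246 246 246 246 246 246 246 246 246 246 246 246 246 246 246 246 246 246 246 246 246 246 246 246 246 246 246 246 246 246 246 | +0 +0 +0 +0 +0 +0 +0 +0 +0 +0 +0 +0
242 246 246 246 246 246 246 246 246 246 246 246 246 246 246 246 246 246 246 246 246 246 246 246 246 246 246 246 246 246 246 246 246 246 246 246 246 | +0 +0 +0 +0 +0 +0 +0 +0 +0 +0 +0 +0
244 246 246 246 246 246 246 246 246 246 246 246 246 246 246 246 247 246 247 246 246 246 246 246 246 246 246 246 246 246 246 246 246 246 247 246 247 | +0 +0 +0 +0 +0 -1 +0 +0 +0 +0 +0 +0
```

Run:
```python
from h import *
np.set_printoptions(precision=3,suppress=True,linewidth=200)
s=cv2.imread('pics/s12.png').astype(int)
for r in range(170,212,3): print(r,' '.join('%3d'%v for v in s[r,268:304,0]))
a=np.radians(84.3); f=np.array([np.cos(a),np.sin(a),0]); e=np.array([f[1],-f[0],0])
for ee in (0,.005):
  c0=np.array([.531,-.0122,0])+ee*e
  print('handle +y face corners z70..116',proj('side',[c0+.010*f+x*e+[0,0,z] for x in(.013,-.013) for z in(.070,.116)]).tolist())
  print('leg', proj('side',[c0+.037*f+x*e+[0,0,z] for x in(.022,-.022) for z in(.008,.058)]).tolist())
b=np.array([.5297,-.0118,0]); ab=np.radians(-5.6); bx=np.array([np.cos(ab),np.sin(ab),0]);by=np.array([-bx[1],bx[0],0])
print('block front bottom',proj('side',[b+by*.018+bx*x+[0,0,.008] for x in(.0475,-.0475)]).tolist(),'top',proj('side',[b+by*.018+bx*x+[0,0,.032] for x in(.0475,-.0475)]).tolist())
print('block cols'); 
for r in range(206,250,2): print(r,s[r,252:272,0],s[r,296:316,0])
# plate near edge rows at a few cols
print([(c,s[235:262,c,0].tolist()) for c in(270,300)])
print('plate near top edge', proj('side',[[.5305+.98*x*.09-.195*.075,-.0145+.195*x*.09+.98*.075,.008] for x in(1,-1)]).tolist())
```

```text
170  68  67  81 126 169 186 197 216 223 197 133  80  68  68  70  69  70  69  69  71  69  69  69  69  69  67  68  68  68  67  67  67  66  67  66  65
173  70  80 106 145 174 187 200 219 223 187 126  81  67  69  71  71  71  71  71  71  70  70  71  71  70  70  69  70  69  69  69  68  68  69  67  68
176 127 177 206 214 212 210 216 225 231 232 227 189 128  81  72  72  73  73  73  73  73  72  73  73  72  71  72  72  72  71  72  71  70  70  69  69
179 115 141 159 174 187 198 207 216 221 219 205 179 134 103  92  82  77  75  74  72  73  74  72  71  72  73  73  73  74  73  73  73  73  72  72  71
182 123 135 135 133 134 136 139 145 152 159 166 187 230 250 251 251 251 251 250 247 244 242 235 227 201 143  88  74  76  75  75  75  75  75  75  74
185 125 136 135 134 135 139 143 149 155 162 176 219 245 249 249 248 248 248 248 247 247 247 248 251 233 148  87  76  78  79  77  78  78  78  77  77
188 107 123 132 135 138 141 148 154 158 163 164 159 158 160 161 160 159 162 164 171 181 193 208 210 173 115  83  80  80  80  81  80  79  81  80  80
191  83  83  86  92  97 100 104 102  99 102 123 148 160 162 162 
[... 5272 characters left out ...]
7 247 247 247 247 247 247 247 247 247 247 247 247 247 247 247 247 247 247 247] [248 248 248 248 248 247 247 247 247 247 247 247 246 246 247 247 247 247 247 247]
248 [247 247 247 246 246 246 246 246 246 246 247 247 247 247 246 245 245 244 244 242] [212 211 210 206 203 197 191 188 186 184 183 181 178 176 171 167 164 162 162 162]
[(270, [246, 246, 246, 246, 246, 246, 246, 246, 246, 246, 246, 247, 248, 244, 206, 152, 113, 90, 88, 89, 87, 89, 85, 86, 85, 84, 84]), (300, [247, 246, 246, 246, 246, 246, 246, 246, 246, 246, 247, 248, 242, 203, 152, 112, 91, 89, 89, 88, 89, 86, 87, 85, 84, 85, 87])]
plate near top edge [[247.55882622221603, 249.08619681264747], [333.9019589403979, 246.16483172659986]]
```

Run:
```python
from h import *
s=cv2.imread('pics/s12.png').astype(int)[:,:,0]
big=cv2.resize(s[178:240,264:302].astype(np.uint8),None,fx=3,fy=1,interpolation=cv2.INTER_CUBIC)
ch=' .:-=+*o#@'
for i,r in enumerate(big): print(178+i,''.join(ch[min(9,max(0,(int(v)-60)//20))] for v in r))
a=np.radians(84.3); f=np.array([np.cos(a),np.sin(a),0]); e=np.array([f[1],-f[0],0])
c0=np.array([.531,-.0122,0])+.005*e
for n,z,x,y in(('handle top',.116,.013,.01),('bar top',.07,.012,.037),('leg top',.058,.022,.037)):
    print(n,[(p.round(1).tolist()) for p in proj('side',[c0+i*x*e+j*y*f+[0,0,z] for i,j in((1,1),(-1,1),(-1,-1),(1,-1))])])
print('bar/handle base',proj('side',[c0+i*.013*e+.01*f+[0,0,.07] for i in(1,-1)]).round(1).tolist())
```

```text
178           ..:--=++****ooooooooo##############oo*+=-:.                                                             
179          ...::--====++++*****ooooooo####oooo**++=--::......                                                       
180          ...::------=======+++++++********+++++=====+++====-------::::::::::.........                             
181          ..:::--------------============++++++++**o##############oooo*****+++++===----::...                       
182         ...::-------------------=========+++++*oo#@@@@@@@@@@@@@@@@@@@@@@@@@@@@######oo*+=-:.                      
183         ...::------------------==========+++**o##@@@@@@@@@@@@@@@@@@@@@@@@@@@@@@@@@@@@@#o+=-..                     
184         ...::----------------===========++++*o##@@@@@@@@@@@@@@@@@@@@@@@@@@@@@@@@@@@@@@#*+-:.                      
185         ...::----------------===========++++*oo##@@@@@@@@@@@@@@@@@@@@@@@@@@@@@@@@@@@@#o*=-:.                      
186         ...::---------------===========+++++++**oo####@@@@@@@@@@@@@@@@@@@@@@@@@@@@@@@#o+-:..                      
187 ...     ...:::-----------
[... 5848 characters left out ...]
@@@@@@@@@@@@@@@@@@@@@@@@@@@@########@@@@@@@@@@@@@@@@@@@@@@@@@@@@@@@@@@@@
237 @@@@@@@@@@@@@@@@@@@@@@@@@@@@@@@@@@@@@@@@@@@@@@@@@@@@@@@@@@@@@@@@@@@@@@@@@@@@@@@@@@@@@@@@@@@@@@@@@@@@@@@@@@@@@@@@@@
238 @@@@@@@@@@@@@@@@@@@@@@@@@@@@@@@@@@@@@@@@@@@@@@@@@@@@@@@@@@@@@@@@@@@@@@@@@@@@@@@@@@@@@@@@@@@@@@@@@@@@@@@@@@@@@@@@@@
239 @@@@@@@@@@@@@@@@@@@@@@@@@@@@@@@@@@@@@@@@@@@@@@@@@@@@@@@@@@@@@@@@@@@@@@@@@@@@@@@@@@@@@@@@@@@@@@@@@@@@@@@@@@@@@@@@@@
handle top [[279.6, 186.0], [292.1, 187.7], [293.6, 182.6], [281.3, 180.9]]
bar top [[276.7, 211.6], [288.2, 213.4], [293.7, 193.6], [282.9, 192.1]]
leg top [[271.7, 215.5], [292.6, 218.7], [297.8, 198.7], [278.2, 195.9]]
bar/handle base [[278.6, 204.1], [290.7, 205.9]]
```

```bash
python3 -c "
from h import *
print(abs(get_obs()['qvel']).max()); print(hand_in())"
```

```text
0.018497907909609552
the job is handed in; nothing more can be done
None
```

The block lies on the plate with the gauge standing astride it, and the job is handed in at about 20 s on the robot clock. I could not confirm the foot reading or the gauge's exact tilt, and no verdict was reported.

**What I did**
- **Block:** I laid it flat about 3 mm from the middle of the plate and let go.
- **Gauge:** I gripped it at 20 N and lifted it out of the stand. It kept its 32° tilt instead of swinging upright. I turned it upright in the pads by pulling its legs gently (up to about 4 N) against the far wall of the fixed wooden box.
- **Set-down:** I lowered it slowly across the block. The wrist force at contact was about 15 N. Then I opened the fingers, rose straight up and moved the arm away.

**Last checks**
- **Position:** The gauge appears to straddle the block about 5 mm off along it and square within about 2°. The handle-top height agrees with the legs standing on the plate.
- **Tilt:** The handle against the legs gave about 1°. The near leg's edges alone gave up to about 2.5°, against a limit of 2.9°. The edges are blurred by the bright plate.
- **Foot:** I had no direct reading. I infer about 12 mm from the legs being down.
- **Picture limit:** The last check was done on pixel numbers only, because the 12 viewable pictures were used up.
- **Bystanders:** I did not re-measure them after the last move. The last pictures showed the nearby ones apparently undisturbed.

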